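# Sort the gauges onto their air compressors

### The arm

A 6-joint arm with a two-finger parallel gripper is mounted at the origin on the work surface. World frame = base frame: x ahead of the robot, y to its left, z up, the work surface at z = 0. Lengths are in m, angles in rad, forces in N, time in s.
With the tool pointing down it reaches from about 0.325 to 0.775 m from the base axis. Payload 5.5 kg.
Tool frame: the origin (TCP) lies midway between the tips of the shut fingers; the grasp point (between the pads) lies arm.tcp_to_grasp behind it (arm.tcp_to_grasp is the distance from the TCP to the grasp point, in m); z points along the fingers, y is the line along which they close (so a half turn about z gives the same grasp; the last joint's range is limited). The gripper opens to 85 mm and grips with 20 to 120 N. Pads are 22 mm wide; open, the fingers measure 114 mm over their backs; the gripper's body (76 mm by 85 mm) begins 54 mm behind the grasp point. The pads swing forward as they close: fully open they stand 13 mm farther back than shut.
Start: joints at [-1.176, 0.091, 1.231, -0, 1.82, -0.057], TCP at [0.262, -0.54, 0.231] pointing down, gripper open.
Joint ranges: [-2.87, 2.87], [-0.86, 2.18], [0.17, 2.46], [-1.51, 4.65], [0.06, 2.69], [-2.65, 2.65]. Speed limits (rad/s): [2.57, 2.57, 3.01, 3.14, 3.14, 3.14].

### API

Orientations are given as a unit quaternion [x, y, z, w].
In Python, from cell import arm, kin, imaging gives the robot as it stands. The module is installed in compiled form; this text tells all that it offers. Calls block until the motion is done:
- arm.goto(position, orientation): joint-space move of the TCP to a pose.
- arm.line_to(position, rot=None, max_speed=0.15, stop_force=None): straight line of the TCP; rot=None keeps the orientation; max_speed is the mean speed in m/s. With stop_force (N) it stops when the force on the tool has changed by that much, and returns True; else False.
- arm.movej(angles): joint-space move.
- arm.move_gripper(opening, grasp_force=None): opening from 0.0 (shut) to 1.0 (fully open); grasp_force is the grip in N (None keeps the last); returns when the fingers have stopped.
- arm.pause(seconds).
- kin.inverse_kinematics(position, orientation): joint angles nearest the present ones, or None.
- arm.observe(): the state.
- imaging.grab_frame(name): name is "scene" or "top"; returns a dict with "frame" (480x640x3 uint8, blue, green, red), "mtx" (3x3 intrinsics, pixels), "R" (3x3) and "t" (3): a world point X has camera coordinates R X + t. Camera axes: x right, y down, z forward; pixel columns grow to the right and rows downward; lengths in m; the calibration is good to about 2 mm. A picture is of the moment at which its call begins. There is no depth.
A pose or a line that the arm cannot do raises arm.Unreachable and nothing moves.
- arm.finish_job(): hands the job in; it is judged then, once.
The state is a dict: "time_s": time; "joint_pos": joint angles; "joint_velocities": joint speeds; "effort": joint torques, N m; "eef_pos": TCP position; "tool_rot": TCP orientation; "contact_force": force on the tool from outside, world axes, zero at the start; "moment": the same for the moment, N m; "gripper_width": opening from 0.0 (shut) to 1.0 (fully open); "grasp_force": force on a finger pad.
Only numpy, scipy, OpenCV 4.12 (cv2) and the standard library are available. Lean on these libraries where they do the work, as an engineer would, in place of code of your own. Each camera call takes 0.05 s, during which the arm holds its last target. There are 200 camera calls.

### The job

Sort the four pressure gauges: carry the red, yellow and blue rimmed ones each to the compressor of its own colour and set it in the round cup on top, and put the silver rimmed spare in the white tray. Set each one down gently (no dropping), standing flat on the floor of its cup or tray with the dial up, leave the black end cap and the box of screws where they are, and let go of everything at the end.

Things in the scene. Friction and masses are not known exactly. Their poses are not given: they have to be found in the camera images.
- gauge_red: loose pressure gauge standing dial up: a round disc 50 mm in diameter and 34 mm tall, 90 g nominal; the lower 12 mm is a black foot 47 mm in diameter, the upper 22 mm a red rim, with a white dial on top (37 mm across, black needle and ticks). Origin at the centre of its underside, z up. Grip it across its red rim
- gauge_yellow: loose pressure gauge standing dial up: a round disc 50 mm in diameter and 34 mm tall, 90 g nominal; the lower 12 mm is a black foot 47 mm in diameter, the upper 22 mm a yellow rim, with a white dial on top (37 mm across, black needle and ticks). Origin at the centre of its underside, z up. Grip it across its yellow rim
- gauge_blue: loose pressure gauge standing dial up: a round disc 50 mm in diameter and 34 mm tall, 90 g nominal; the lower 12 mm is a black foot 47 mm in diameter, the upper 22 mm a blue rim, with a white dial on top (37 mm across, black needle and ticks). Origin at the centre of its underside, z up. Grip it across its blue rim
- compressor_red: air compressor bolted to the bench: red barrel (64 mm diameter, 110 mm long) along its y axis, finned pump head (top 84 mm up) at 52 to 100 mm along +y. On top of the barrel an open round black gauge cup, 74 mm outside, 68 mm inside, its flat grey floor 82 mm above the bench, its rim 6 mm higher (88 mm). Origin on the bench right below the cup's middle, z up
- compressor_yellow: air compressor bolted to the bench: yellow barrel (64 mm diameter, 110 mm long) along its y axis, finned pump head (top 84 mm up) at 52 to 100 mm along +y. On top of the barrel an open round black gauge cup, 74 mm outside, 68 mm inside, its flat grey floor 82 mm above the bench, its rim 6 mm higher (88 mm). Origin on the bench right below the cup's middle, z up
- compressor_blue: air compressor bolted to the bench: blue barrel (64 mm diameter, 110 mm long) along its y axis, finned pump head (top 84 mm up) at 52 to 100 mm along +y. On top of the barrel an open round black gauge cup, 74 mm outside, 68 mm inside, its flat grey floor 82 mm above the bench, its rim 6 mm higher (88 mm). Origin on the bench right below the cup's middle, z up
- gauge_silver: loose pressure gauge of the same shape and size (50 mm in diameter, 34 mm tall, black foot below, white dial on top) but with a bare silver steel rim: the spare, which fits none of these compressors. Origin at the centre of its underside, z up
- spares_tray: low white square open tray fixed to the bench, standing in the row of gauges: 84 x 84 mm outside, 76 x 76 mm inside, flat floor 4 mm above the bench, walls 14 mm high. Origin on the bench below its middle, z up
- end_cap: bystander: a loose round black motor end cap, 52 mm in diameter, 24 mm tall, with a brass centre and no dial. Origin at the centre of its underside
- screw_box: bystander: a cardboard carton of screws, 110 x 90 x 70 mm, standing at the right (-y) end of the row of compressors. Origin at the centre of its underside
Mind the look-alikes: they are no part of the job. Leave any purple look-alike of the compressor_yellow alone.

How it is judged:
By the outcome, as a careful person would: the job done as asked, in the order asked, and still so for the second after the job is handed in, with the robot touching nothing.
It also fails if it takes over 99 s, if anything falls off the work surface, if the arm or the gripper's body presses on something with over 40 N, if the wrist force passes 120 N, or if a joint passes its speed limit or range.

## Working session

There is one attempt and no reset: what is moved stays moved. The work goes in short steps, each a Python script; the robot and the scene stay as the last script left them, time stands still between calls to the robot, and variables do not carry over. Pictures are saved under pics/ and viewed, at most 14 in all, crops included, and the job is handed in when it is done.

```bash
mkdir -p pics; python3 - <<'E'
from cell import arm,kin,imaging
import cv2,numpy as np
for n in("scene","top"):
    f=imaging.grab_frame(n);cv2.imwrite(f"pics/{n}0.png",f["frame"])
    print(n,f["mtx"].round(1).tolist(),f["R"].round(3).tolist(),f["t"].round(3).tolist())
o=arm.observe();print(o["tool_rot"],o["eef_pos"],arm.tcp_to_grasp,o["time_s"])
E
```

```text
scene [[457.8, 0.0, 316.2], [0.0, 457.8, 232.6], [0.0, 0.0, 1.0]] [[-0.707, 0.707, 0.017], [0.53, 0.546, -0.649], [-0.469, -0.449, -0.761]] [0.471, -0.288, 1.53]
top [[461.9, 0.0, 315.0], [0.0, 461.9, 241.5], [0.0, 0.0, 1.0]] [[0.001, -1.0, 0.014], [-0.997, -0.002, -0.078], [0.078, -0.014, -0.997]] [-0.064, 0.626, 1.047]
[ 9.74588878e-01  2.23999417e-01 -1.39802013e-04 -8.72122503e-04] [ 0.26186979 -0.53956428  0.23026006] 0.0187 0.1
```

View pics/scene0.png

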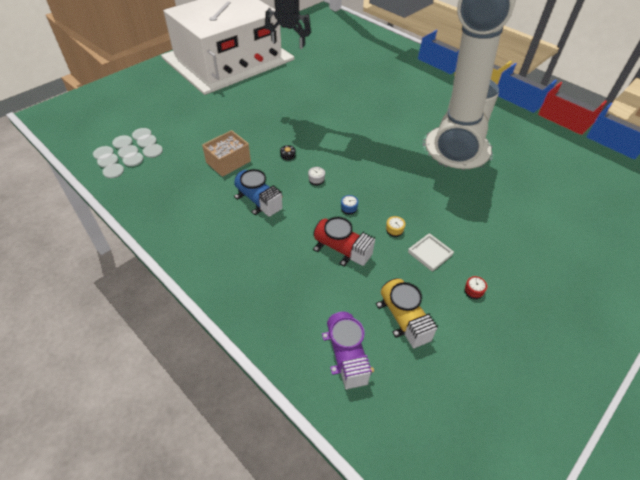

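View pics/top0.png

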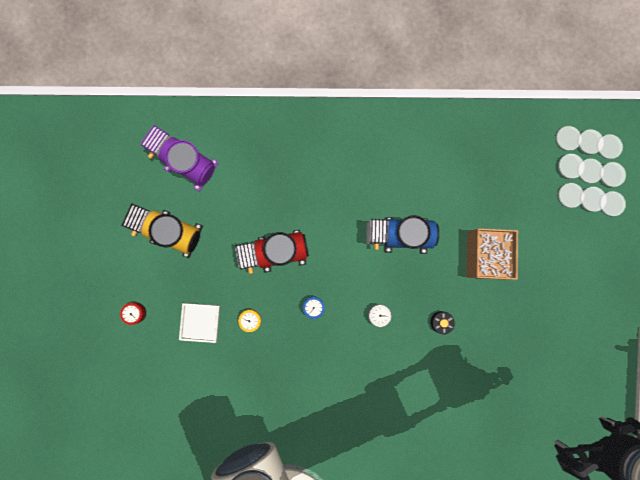

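The scene and top views agree. Top pixels of the gauges:
- red (132,313)
- yellow (249,320)
- blue (313,307)
- silver (379,315)

The white tray is at (199,323), the red cup at (280,249), yellow cup (166,230) and blue cup (414,232).

Look-alikes in the top view:
- **End cap** (443,323): black with no dial, and not silver.
- **Purple compressor** (183,156): not the yellow one.
- **Clear discs** (590,170): no rim or dial.

Next I measure positions and check a close crop.

```bash
cat > h.py <<'E'
from cell import arm,kin,imaging
import cv2,numpy as np
def ray(f,p):
    d=f["R"].T@np.linalg.inv(f["mtx"])@np.array([p[0],p[1],1.]); return -f["R"].T@f["t"],d
def plane(f,p,z):
    c,d=ray(f,p); return c+d*(z-c[2])/d[2]
def tri(fa,a,fb,b):
    P=[f["mtx"]@np.c_[f["R"],f["t"]] for f in(fa,fb)]
    X=cv2.triangulatePoints(P[0],P[1],np.array(a,float).reshape(2,1),np.array(b,float).reshape(2,1)); return (X[:3]/X[3]).ravel()
def blob(f,p,kind,r=26):
    """centre (of the hull) and area of the dial/tray ('w') or the grey cup floor ('g') near pixel p"""
    hsv=cv2.cvtColor(f["frame"],cv2.COLOR_BGR2HSV)
    lo,hi=((0,0,165),(179,70,255)) if kind=='w' else ((0,0,85),(179,40,190))
    m=cv2.inRange(hsv,lo,hi); k=np.zeros_like(m); cv2.circle(k,tuple(map(int,p)),r,255,-1)
    m=cv2.morphologyEx(m&k,cv2.MORPH_OPEN,np.ones((3,3),np.uint8)) if kind=='g' else m&k
    c=max(cv2.findContours(m,cv2.RETR_EXTERNAL,cv2.CHAIN_APPROX_NONE)[0],key=cv2.contourArea)
    hl=cv2.convexHull(c); M=cv2.moments(hl)
    return np.array([M["m10"]/M["m00"],M["m01"]/M["m00"]]),M["m00"],hl
def q(th):
    a=(th+np.pi/2)/2; return np.array([np.cos(a),np.sin(a),0,0])
E
python3 - <<'E'
from h import *
S=imaging.grab_frame("scene");T=imaging.grab_frame("top")
L=dict(g_red=((132,313),(476,286),'w',.034,15),g_yellow=((249,320),(396,224),'w',.034,15),g_blue=((313,307),(350,203),'w',.034,15),g_silver=((379,315),(317,173),'w',.034,16),
c_red=((280,249),(338,229),'g',.082,18),c_yellow=((166,230),(406,296),'g',.082,18),c_blue=((414,232),(253,179),'g',.082,18),tray=((199,323),(431,251),'w',.014,32))
for n,(a,b,k,z,r) in L.items():
    pa,A,h=blob(T,a,k,r);pb,B,_=blob(S,b,k,r)
    X=plane(T,pa,z);print(n,pa.round(1),A,pb.round(1),B,"top",X.round(4),"scene",plane(S,pb,z)[:2].round(4),"tri",tri(T,pa,S,pb).round(4),"reach",np.hypot(*X[:2]).round(3), "rect" if n=="tray" else "",cv2.minAreaRect(h)[1:] )
cv2.imwrite("pics/crop.png",cv2.resize(T["frame"][195:345,110:460],None,fx=2.25,fy=2.25,interpolation=cv2.INTER_CUBIC))
E
```

```text
g_red [130.5 313.5] 192.5 [476.6 283.8] 144.5 top [0.4608 0.354  0.034 ] scene [0.4609 0.3526] tri [0.4612 0.3531 0.0351] reach 0.581  ((15.0, 15.0), 90.0)
g_yellow [248.9 320.7] 193.5 [395.8 222.5] 96.0 top [0.4446 0.0866 0.034 ] scene [0.4446 0.0858] tri [0.4448 0.0863 0.0346] reach 0.453  ((15.0, 16.0), 90.0)
g_blue [313.1 307.4] 203.5 [349.2 200.7] 111.5 top [ 0.4744 -0.0587  0.034 ] scene [ 0.475  -0.0597] tri [ 0.4748 -0.0591  0.0343] reach 0.478  ((15.0, 16.0), 90.0)
g_silver [379.6 315.5] 359.5 [316.3 172.1] 125.5 top [ 0.4563 -0.21    0.034 ] scene [ 0.4568 -0.2106] tri [ 0.4565 -0.2103  0.0339] reach 0.502  ((21.0, 21.0), 90.0)
c_red [279.3 248.5] 628.0 [337.8 227.9] 350.5 top [0.6056 0.0161 0.082 ] scene [0.6056 0.015 ] tri [0.6058 0.0157 0.0827] reach 0.606  ((27.0, 28.0), 90.0)
c_yellow [165.3 230.2] 620.0 [405.4 296.3] 505.5 top [0.6453 0.2656 0.082 ] scene [0.6458 0.2647] tri [0.6456 0.2652 0.0823] reach 0.698  ((27.0, 28.0), 90.0)
c_blue [413.2 231.6] 622.0 [252.7 178.2] 256.5 top [ 0.6433 -0.2787  0.082 ] scene [ 0.6426 -0.2799] tri [ 0.6433 -0.2786  0.0833] reach 0.701  ((27.0, 28.0), 90.0)
tray [198.7 322.7] 1388.5 [430.8 250.5] 829.0 top [0.4383 0.2047 0.014 ] scene [0.44   0.2048] tri [0.4384 0.2047 0.0125] reach 0.484 rect ((37.86874008178711, 37.536563873291016), 4.763641834259033)
```

View pics/crop.png

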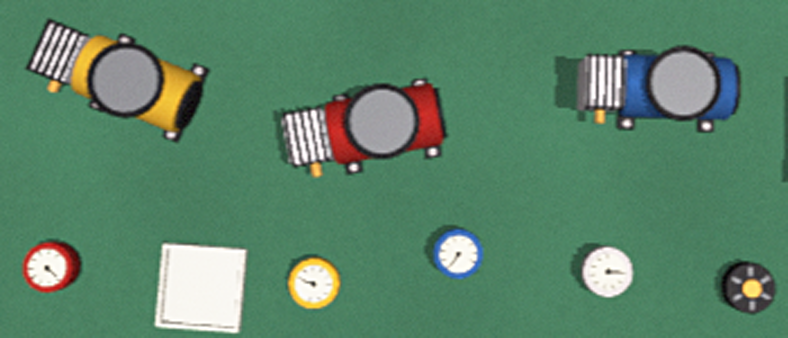

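The crop confirms the choices: four dialled gauges in red, yellow, blue and silver, with the end cap dial-less at (752,288) in the crop. Triangulated heights of 34, 82 and 12 mm match the description. I start with red.

```bash
cat >> h.py <<'E'
ZP=0.005
def pick(x,y):
    Q=q(np.arctan2(y,x)); arm.move_gripper(1.0)
    arm.goto([x,y,.16],Q); arm.line_to([x,y,.07],max_speed=.2); hit=arm.line_to([x,y,ZP],max_speed=.08,stop_force=6)
    arm.move_gripper(0.0,grasp_force=40); o=arm.observe()
    print("pick hit",hit,"z",o["eef_pos"][2].round(4),"w",round(o["gripper_width"],3),"F",round(o["grasp_force"],1))
    arm.line_to([x,y,.17],max_speed=.15); o=arm.observe(); print("held w",round(o["gripper_width"],3),"F",round(o["grasp_force"],1))
def lower(x,y,floor,th=None):
    Q=q(np.arctan2(y,x) if th is None else th); arm.goto([x,y,.17],Q)
    z=floor+ZP; arm.line_to([x,y,z+.015],max_speed=.12); arm.pause(.2)
    hit=arm.line_to([x,y,z-.004],max_speed=.012,stop_force=3); o=arm.observe()
    print("lower hit",hit,"z-nominal",(o["eef_pos"][2]-z).round(4),"f",o["contact_force"].round(1),"t",o["time_s"])
def release(x,y,op=.8):
    arm.move_gripper(op); z=arm.observe()["eef_pos"][2]; arm.line_to([x,y,z+.04],max_speed=.08); arm.line_to([x,y,.18],max_speed=.2)
    print("t",arm.observe()["time_s"])
E
python3 - <<'E'
from h import *
pick(.4612,.3533); lower(.6057,.0157,.082)
for n in("scene","top"):
    f=imaging.grab_frame(n);cv2.imwrite(f"pics/{n}1.png",f["frame"])
s=cv2.imread("pics/scene1.png")[140:320,220:460];cv2.imwrite("pics/scene1c.png",cv2.resize(s,None,fx=3,fy=3))
E
```

```text
pick hit False z 0.0058 w 0.571 F 42.0
held w 0.574 F 41.6
lower hit True z-nominal 0.0009 f [-0.9  0.8  4.2] t 10.25
```

View pics/scene1c.png

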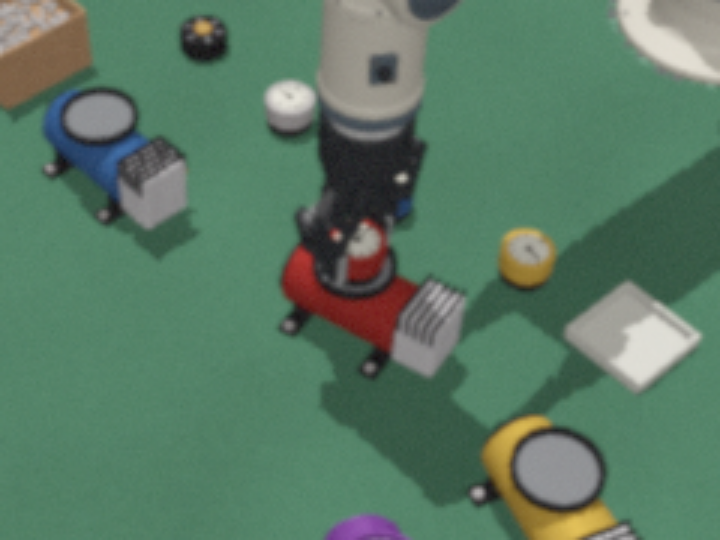

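In the crop the red gauge stands inside the red cup at about (358,250). Contact came at the expected height, so it is seated. I release it and do yellow next.

```bash
python3 - <<'E'
from h import *
release(.6057,.0157)
pick(.4448,.0863)
T=imaging.grab_frame("top");cv2.imwrite("pics/top2.png",T["frame"])
lower(.6456,.2653,.082); release(.6456,.2653)
f=imaging.grab_frame("scene");cv2.imwrite("pics/scene2.png",cv2.resize(f["frame"][140:360,220:500],None,fx=2.7,fy=2.7))
E
```

```text
t 11.7417
pick hit False z 0.0058 w 0.571 F 41.8
held w 0.569 F 41.6
lower hit True z-nominal 0.0008 f [-0.4 -0.7  5.2] t 19.15
t 20.5417
```

View pics/scene2.png

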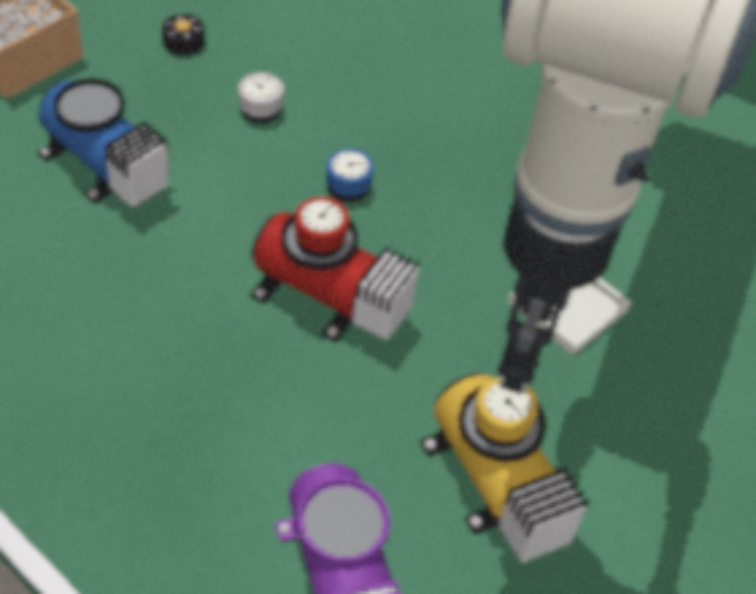

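The crop shows the red gauge centred and flat in its cup at (322,222), and the yellow one at (507,408). Blue and silver haven't moved. I do both now.

```bash
python3 - <<'E'
from h import *
S=imaging.grab_frame("scene")
for p,r in(((349.2,200.7),15),((316.3,172.1),16)): print(plane(S,blob(S,p,'w',r)[0],.034).round(4))
pick(.4747,-.0591); lower(.6433,-.2790,.082); release(.6433,-.2790)
pick(.4565,-.2103); lower(.4385,.2047,.004,np.pi/4); release(.4385,.2047,.75)
arm.goto([.33,-.35,.25],q(-.8))
S=imaging.grab_frame("scene");T=imaging.grab_frame("top")
cv2.imwrite("pics/scene3.png",cv2.resize(S["frame"][110:350,190:500],None,fx=2.5,fy=2.5));cv2.imwrite("pics/top3.png",T["frame"])
o=arm.observe();print(o["time_s"],o["gripper_width"],o["grasp_force"])
E
```

```text
[ 0.475  -0.0598  0.034 ]
[ 0.4568 -0.2105  0.034 ]
pick hit False z 0.0058 w 0.567 F 41.8
held w 0.571 F 41.5
lower hit True z-nominal 0.0008 f [-0.7  0.3  5.3] t 28.6583
t 30.05
pick hit False z 0.0058 w 0.574 F 41.9
held w 0.574 F 41.6
lower hit True z-nominal 0.0008 f [-0.5 -0.1  4.3] t 38.6167
t 40.3667
42.5167 0.7486595981695747 0.0
```

View pics/scene3.png

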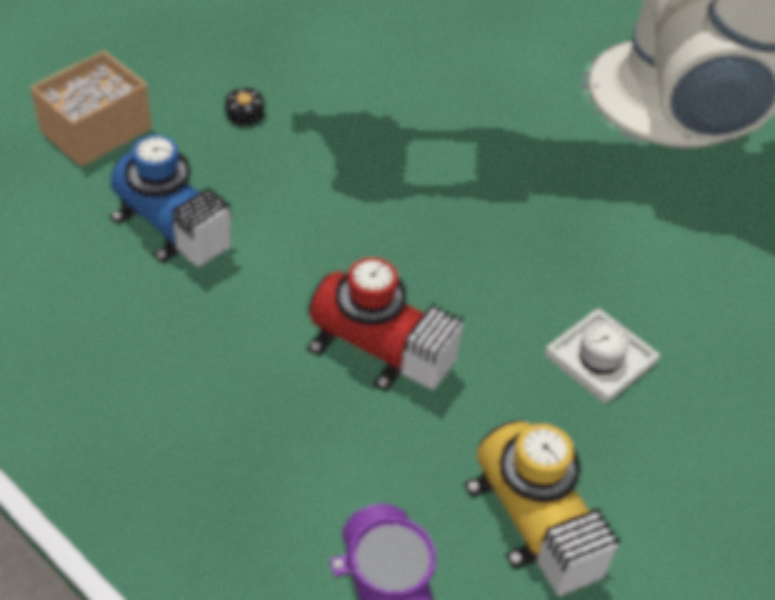

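View pics/top3.png

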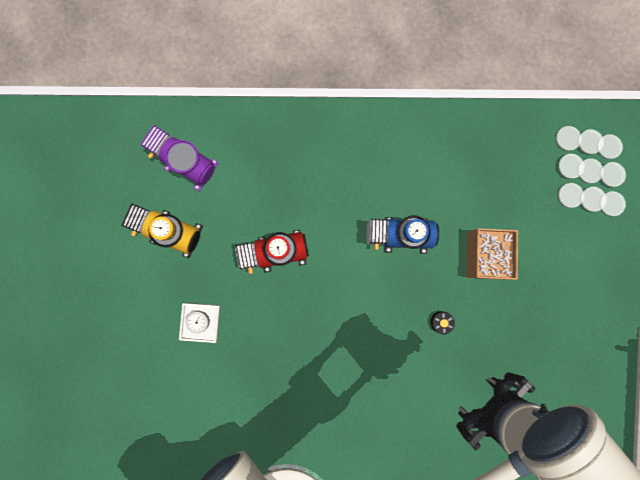

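Both views show every gauge flat and centred. In the top view red is at (279,247), yellow (161,228), blue (417,231) and silver in the tray at (197,322). The end cap (443,323) and screw box (496,254) haven't moved, and the gripper is empty.

```bash
python3 -c "
from cell import arm
print(arm.finish_job())"
```

```text
the job is handed in; nothing more can be done
None
```

The job is handed in: the red, yellow and blue gauges are each in the cup of their own compressor and the silver spare is in the white tray, all standing flat with the dial up. The end cap and screw box were left where they were, and the gripper was empty and clear at about 43 s.

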